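# Re-index the tilting specimen stage to its steep setting

### The job

Pull up the lock pin of the tilting specimen stage, swing the stage by its blue handle bar past the white setting to the steep one marked red, and lock it there with the pin fully home in the red notch. The index plate sits a few degrees off its nominal place, so feel for where the pin drops in, and do not force the stage against the pin once it has. Leave the things around it where they are.

Things in the scene. Friction and masses are not known exactly. Their poses are not given: they have to be found in the camera images.
- stand: white fixed stand of the tilting stage: base plate 260 (x) x 270 (y) x 12 mm, two cheeks 12 mm thick at y = +-85 mm, 70 mm wide in x, 127 mm high. Origin on the bench midway between the cheeks, z up. Its -x side (handle side) faces roughly towards the robot. All offsets below are in this frame.
- pivot (a point): point on the horizontal trunnion axis midway between the cheeks, 105 mm above the stand's origin; the axis runs along the stand's y
- tilt (a joint): tilt of the stage (rad): 0 = level, positive lifts the handle (-x) side; travel -0.2 to 1.25; starts within 0.1 of level. Stiff hinge: about 4 N at the handle moves it, and unlocked it stays where it is left. White setting nominally 0.436 (25 degrees), red setting nominally 0.995 (57 degrees), each off by up to 0.105 either way (see index_hub). At 0.716 the pin is always over the land between them.
- cradle: the tilting stage, turning with joint tilt: aluminium platform 155 x 132 x 10 mm with a clamped specimen, blue handle bar and index plate. Origin on the trunnion axis midway between the cheeks; x, y, z as the stand's when level; the platform's handle-side edge is 70 mm from the axis
- handle (a point): middle of the blue round handle bar, 12 mm thick, parallel to the trunnion axis 120 mm from it, in the platform's plane; 106 mm free length between its arms, 44 mm clear gap to the platform. At tilt t it is at x = -120 cos t, z = 105 + 120 sin t mm, y = 0 of the stand. Being round it can turn in the grip, so the gripper may stay pointing down.
- index_hub (a point): centre of the dark index plate on the stage's shaft, y = 108 mm, z = 105 mm: rim radius 80 mm, 16 mm thick. Its rim has 14 mm deep gaps: a wide one (stage near level), a 12 mm notch with white flanks and dot, a 12 mm notch with red ones. It is clamped on by hand: all gaps together are off by up to 6 degrees, differently each time, so where the pin drops in must be felt or seen.
- pin_guide (a point): centre of the top of the block that guides the vertical lock pin, x = 0, y = 108, z = 228 mm in the stand, straight above the index plate; block 30 mm in x, y 79 to 125 mm, on a mast 30 mm wide rising from the +y cheek
- pin (a joint): how far the pin is down (m): 0 = up, 0.030 = home in a gap, where it starts. A click stop holds it up within 0.006 of the top; pull about 6 N to get it there, push about 3 N to pass it downwards. Past 0.010 a spring pushes it down (2 N). On a land of the rim it stops at about 0.016 and rides there; when a notch lines up within about 0.7 degrees it snaps to 0.030 and blocks the stage.
- pin_rod: steel rod of the lock pin, 10 mm thick, upright, with a flat end; origin at its lower end, moves with joint pin
- knob (a point): centre of the black knob on the lock pin: upright cylinder 28 mm in diameter, 26 mm high (13 mm above and below this point); it is 256 mm above the bench when the pin is home and 286 mm when up. When home, 15 mm of bare pin shows between the knob and the guide block.
- tissue_roll: white paper roll, 110 mm diameter, 200 mm high, standing; origin under its centre; bystander
- enamel_tray: white tray with black rim, 140 x 200 x 24 mm; origin under its centre; bystander
- red_case: red case lying flat, 100 x 170 x 22 mm; origin under its centre; bystander
- reagent: jar with blue cap, 60 mm diameter, 130 mm high; origin under its centre; bystander

How it is judged:
On the way, in this order (a step that is already met when the one before it is completed fails the run):
1. the pin is pulled up and stays up (within 6 mm of the top) (value of joint pin below 0.006 m), for 0.2 s.
2. the stage is swung past the white setting (more than 0.62 rad) (value of joint tilt above 0.62 rad), for 0.1 s.
At the end, for the whole second after the job is handed in: the pin is home (more than 27 mm down) in the red notch with the stage at rest at 0.84 to 1.15 rad (value of joint pin above 0.027 m and value of joint tilt between 0.84 and 1.15 rad and velocity of joint tilt between -0.02 and 0.02 rad/s); the robot touches nothing.
It fails at once if the stage is forced against its pin (more than 60 N on the pin, about 40 N at the handle) (contact force between cradle and pin_rod above 60 N).
It fails at once if a bystander is shifted by more than 20 mm or tipped (distance of any of tissue_roll, enamel_tray, red_case, reagent from where it was at the start of the episode above 0.02 m or angle between any of tissue_roll, reagent's own z axis and vertical above 0.3 rad).
It also fails if it takes over 58 s, if anything falls off the work surface, if the arm or the gripper's body presses on something with over 40 N, if the wrist force passes 120 N, or if a joint passes its speed limit or range.

### The arm

A 6-joint arm with a two-finger parallel gripper is mounted at the origin on the work surface. World frame = base frame: x ahead of the robot, y to its left, z up, the work surface at z = 0. Lengths are in m, angles in rad, forces in N, time in s.
With the tool pointing down it reaches from about 0.325 to 0.775 m from the base axis. Payload 9.3 kg.
Tool frame: the origin (TCP) lies on the centre line of the jaws, within the pads' length; the fingertips stand 8 mm ahead of it and the grasp point (between the pads) lies 11 mm behind it; y points along the fingers, x is the direction in which the jaws open and shut, and the axes are right-handed (so a half turn about y gives the same grasp; the last joint's range is limited). The gripper opens to 85 mm and grips with 20 to 120 N. Pads are 22 mm wide; open, the fingers measure 114 mm over their backs; the gripper's body (76 mm by 85 mm) begins 54 mm behind the grasp point. The pads swing forward as they close: fully open they stand 13 mm farther back than shut.
Start: joints at [1.038, 0.259, 0.021, 1.334, 0, 1.418], TCP at [0.204, 0.511, 0.239] pointing down, gripper open.
Joint ranges: [-3.04, 3.04], [-0.91, 1.82], [-1.04, 1.36], [-1.92, 1.95], [-1.52, 1.45], [-3.14, 3.14]. Speed limits (rad/s): [2.22, 2.22, 2.79, 3.14, 3.14, 3.14].

### API

Orientations are given as [roll, pitch, yaw] about the fixed x, y, z axes, in that order (R = Rz(yaw) Ry(pitch) Rx(roll)).
In Python, from plant import status, viewer, sign_off gives the robot as it stands.
- The arm moves only by the tool play_rows, never from a script. Its argument "moves" is a list of rows, each an object of numbers: "x", "y", "z": the shift along the tool's x, y, z each as a share of 1000 mm, from -1 to 1; "rx", "ry", "rz": the turn, a rotation vector about the tool's x, y, z each as a share of 90 degrees, from -1 to 1; "fingers": the opening, from 0 (shut) to 1 (fully open). A call has 1 to 12 rows; each row shifts and turns the pose as measured when the row begins, along the tool's axes as they then stand; what a row does not reach is not made up. A row lasts 1/10 s, in which the tool goes at most 50 mm and 8.59 degrees, less where a joint would pass 70% of its speed; a pose out of reach is approached as far as the arm can. A call with a number of a shift or a turn outside -1 to 1 is refused whole. A call with a gripper value outside its range is refused whole. The fingers move at their own pace and stop on an object; "squeeze" is the grip in N (left out, the last holds). Time passes only in rows, so rows that do not move let the fingers close. It gives the time, the measured TCP pose, the force and the opening at its end, in the units of the state.
- status.state(): the state, without advancing time (a new reading comes with each control period).
- viewer.camera(name): name is "scene" or "top" or "wrist"; returns a dict with "color" (400x640x3 uint8, red, green, blue), "fx", "fy", "cx", "cy" (pixels), "k1" (the pictures are not rectified: a ray, as slopes to the right and down, at radius r is drawn at 1 + k1 r^2 times it, then the intrinsics apply), "extrinsics" (4x4, takes a point from world to camera coordinates). Camera axes: x right, y down, z forward; pixel columns grow to the right and rows downward; lengths in m; the calibration is good to about 2 mm. A picture is of the moment at which its call begins. There is no depth.
- sign_off(): hands the job in, once; it reports no verdict.
The state is a dict: "time": time; "qpos": joint angles; "joint_vel": joint speeds; "joint_torque": joint torques, N m; "eef_pos": TCP position; "orientation": TCP orientation; "contact_force": force on the tool from outside, world axes, zero at the start; "moment": the same for the moment, N m; "finger_gap": finger opening in m.
Only numpy, scipy, OpenCV 4.12 (cv2) and the standard library are available. Lean on these libraries where they do the work, as an engineer would, in place of code of your own. Each camera call takes 0.05 s, during which the arm holds its last target. There are 200 camera calls.

## Working session

There is one attempt and no reset: what is moved stays moved. The work goes in short steps, Python scripts to look and compute and a tool call to move; the robot and the scene stay as the last step left them, time stands still between calls to the robot, and variables do not carry over. Pictures are saved under pics/ and viewed, about 8 in all and at most 12, crops included, and the job is handed in when it is done.

Besides the shell and the picture viewer there is one more tool, called after "Request:" as a command line: name --argument value ..., lists and objects as JSON in quotes. play_rows: Moves the arm, as the interface text tells. Shift numbers are shares of 1000 mm and turn numbers shares of 90 degrees, none past 1 either way. Its arguments: {"type":"object","properties":{"moves":{"type":"array","items":{"type":"object","properties":{"x":{"type":"number"},"y":{"type":"number"},"z":{"type":"number"},"rx":{"type":"number"},"ry":{"type":"number"},"rz":{"type":"number"},"fingers":{"type":"number"}}}},"squeeze":{"type":"number"}},"required":["moves"]}

```bash
mkdir -p pics
cat > h.py <<'E'
import numpy as np,cv2
from plant import status,viewer
from scipy.spatial.transform import Rotation as R
def shot(n,f=None):
    c=viewer.camera(n)
    if f: cv2.imwrite('pics/'+f,c['color'][:,:,::-1])
    return c
def ray(c,u,v):
    x,y=(u-c['cx'])/c['fx'],(v-c['cy'])/c['fy']; a,b=x,y
    for _ in range(20):
        s=1+c['k1']*(a*a+b*b); a,b=x/s,y/s
    E=np.array(c['extrinsics']); d=E[:3,:3].T@np.array([a,b,1]); o=-E[:3,:3].T@E[:3,3]
    return o,d/np.linalg.norm(d)
def onz(c,u,v,z):
    o,d=ray(c,u,v); return o+d*(z-o[2])/d[2]
def proj(c,p):
    E=np.array(c['extrinsics']); q=E[:3,:3]@np.array(p)+E[:3,3]; a,b=q[:2]/q[2]; s=1+c['k1']*(a*a+b*b)
    return c['fx']*a*s+c['cx'],c['fy']*b*s+c['cy']
def st():
    s=status.state()
    print('t',s['time'],'p',np.round(s['eef_pos'],4),'o',np.round(s['orientation'],3),'F',np.round(s['contact_force'],1),'gap',s['finger_gap'],'q',np.round(s['qpos'],3))
    return s
E
python3 - <<'E'
from h import *
s=st(); print(R.from_euler('xyz',s['orientation']).as_matrix().round(3))
a=shot('scene');b=shot('top')
cv2.imwrite('pics/a.png',a['color'][:,:,::-1]);cv2.imwrite('pics/b.png',b['color'][:,:,::-1])
for c in(a,b): print(np.round(c['extrinsics'],3).tolist(),c['fx'],c['cx'],c['cy'],c['k1'])
E
```

```text
t 0.0 p [0.2038 0.5105 0.2386] o [-1.571e+00  1.000e-03  1.191e+00] F [0.1 0.4 0.3] gap 0.08556775183653303 q [ 1.038  0.259  0.021  1.334 -0.     1.418]
[[ 0.371 -0.001 -0.929]
 [ 0.929 -0.001  0.371]
 [-0.001 -1.     0.   ]]
[[0.631, 0.776, 0.002, -0.32], [0.647, -0.525, -0.553, -0.234], [-0.428, 0.35, -0.833, 1.783], [0.0, 0.0, 0.0, 1.0]] 520.1655278432105 317.294762587976 198.23017404243694 -0.1600859770898529
[[-0.01, -1.0, -0.002, -0.01], [-0.998, 0.01, -0.057, 0.521], [0.057, 0.002, -0.998, 1.554], [0.0, 0.0, 0.0, 1.0]] 440.4046852494451 323.6010542689709 203.42219681505753 -0.10133551382377452
```

View pics/a.png

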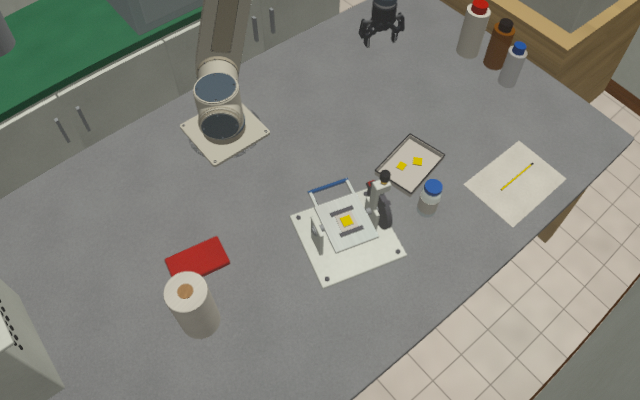

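View pics/b.png

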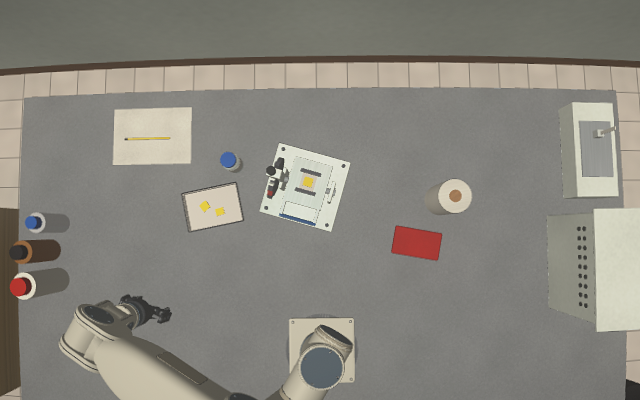

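The scene view shows the stand with blue handle at (330,186) and black knob at (385,176). In the top view, the base plate corners are about (280,143), (350,161), (330,231), (261,211), the knob is about (270,171) and the handle about (297,219).

Run:
```python
from h import *
b=shot('top');a=shot('scene')
P=[onz(b,u,v,.012) for u,v in[(280,143),(350,161),(330,231),(261,211)]]
for p in P: print(p.round(3))
c=sum(P)/4; print('centre',c)
ey=(P[0]-P[1]+P[3]-P[2]);ex=(P[0]-P[3]+P[1]-P[2]);print('yaw',np.arctan2(ey[1],ey[0])-np.pi/2,np.arctan2(ex[1],ex[0]))
hs=cv2.cvtColor(b['color'],cv2.COLOR_RGB2HSV)
def blue(c,x0,x1,y0,y1):
    h=cv2.cvtColor(c['color'],cv2.COLOR_RGB2HSV);m=(abs(h[...,0].astype(int)-109)<10)&(h[...,1]>120);v,u=np.nonzero(m[y0:y1,x0:x1]);return u.mean()+x0,v.mean()+y0
hb=blue(b,265,335,190,240);ha=blue(a,290,370,165,205);print(hb,ha)
def tri(r1,r2):
    A=sum((np.eye(3)-np.outer(d,d)) for o,d in(r1,r2));y=sum((np.eye(3)-np.outer(d,d))@o for o,d in(r1,r2));return np.linalg.solve(A,y)
print('handle',tri(ray(b,*hb),ray(a,*ha)))
print('knob est', onz(b,270,171,.269),onz(a,385,173,.269))
def crop(c,x,y,w,h,k): return cv2.resize(c['color'][y:y+h,x:x+w,::-1],None,fx=k,fy=k,interpolation=cv2.INTER_CUBIC)
cv2.imwrite('pics/c.png',np.hstack([crop(b,255,138,100,100,4),crop(a,320,155,100,100,4)]))
```

```text
[0.741 0.139 0.012]
[ 0.673 -0.112  0.012]
[ 0.423 -0.038  0.012]
[0.497 0.208 0.012]
centre [0.58352525 0.0494583  0.012     ]
yaw -0.27821566284146804 -0.28231483725496176
(np.float64(296.72222222222223), np.float64(219.11111111111111)) (np.float64(327.8375), np.float64(185.2125))
handle [0.46429422 0.07415499 0.11746127]
knob est [0.60603103 0.14382557 0.269     ] [0.60814619 0.14470988 0.269     ]
```

View pics/c.png

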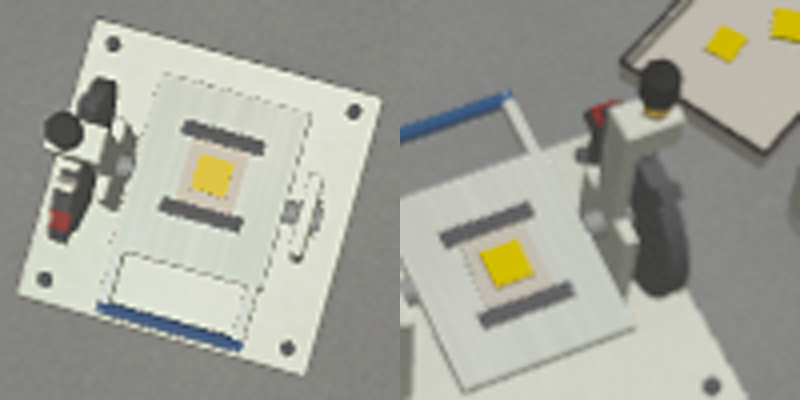

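Request:
play_rows --moves '[{"ry":0.0935,"y":-0.01,"fingers":1},{"ry":0.0935,"y":-0.01},{"ry":0.0935,"y":-0.01},{"ry":0.0935,"y":-0.01},{"ry":0.0935,"y":-0.01},{"ry":0.0935,"y":-0.01},{"ry":0.0935,"y":-0.01},{"ry":0.0935,"y":-0.01},{"ry":0.0935,"y":-0.01},{"ry":0.0935,"y":-0.01}]' --squeeze 40

```text
invalid input at $.moves[0]: expected keys x, y, z, rx, ry, rz, fingers
```

Request:
play_rows --moves '[{"x":0.042,"z":-0.021},{"x":0.042,"z":-0.021},{"x":0.042,"z":-0.021},{"x":0.042,"z":-0.021},{"x":0.042,"z":-0.021},{"x":0.042,"z":-0.021},{"x":0.042,"z":-0.021},{"x":0.042,"z":-0.021},{"x":0.042,"z":-0.021},{"x":0.042,"z":-0.021}]'

```text
invalid input at $.moves[0]: expected keys x, y, z, rx, ry, rz, fingers
```

Run:
```python
from h import *
s=st();c=shot('wrist','d.png')
d=np.array([.607,.1445,.269])-s['eef_pos'];print('tool shift',R.from_euler('xyz',s['orientation']).as_matrix().T@d, proj(c,[.607,.1445,.269]))
```

```text
t 0.2 p [0.2039 0.5107 0.2389] o [-1.571e+00  1.000e-03  1.191e+00] F [-0.9 -0.5 -0.4] gap 0.08549011830822754 q [ 1.038  0.259  0.021  1.334 -0.     1.418]
tool shift [-0.19066721 -0.02997317 -0.51017281] (np.float64(122.42989330612079), np.float64(729.2469994780315))
```

View pics/d.png

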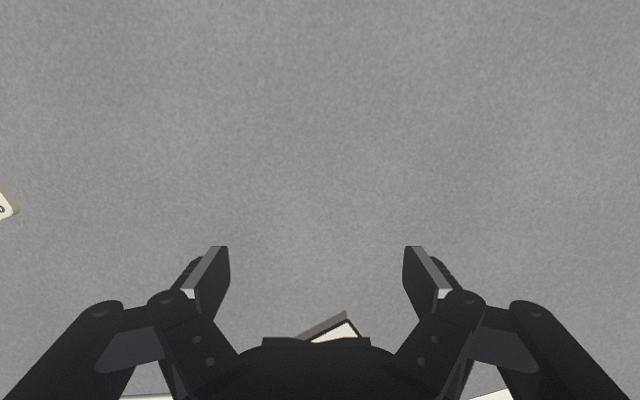

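The moves were refused because every row needs all keys, so the arm is still at the start. The wrist view shows only the bench and the fingers, at (215,270) and (420,270). I'll resend with full rows.

Request:
play_rows --moves '[{"x":0,"y":-0.01,"z":0,"rx":0,"ry":0.0935,"rz":0,"fingers":1},{"x":0,"y":-0.01,"z":0,"rx":0,"ry":0.0935,"rz":0,"fingers":1},{"x":0,"y":-0.01,"z":0,"rx":0,"ry":0.0935,"rz":0,"fingers":1},{"x":0,"y":-0.01,"z":0,"rx":0,"ry":0.0935,"rz":0,"fingers":1},{"x":0,"y":-0.01,"z":0,"rx":0,"ry":0.0935,"rz":0,"fingers":1},{"x":0,"y":-0.01,"z":0,"rx":0,"ry":0.0935,"rz":0,"fingers":1},{"x":0,"y":-0.01,"z":0,"rx":0,"ry":0.0935,"rz":0,"fingers":1},{"x":0,"y":-0.01,"z":0,"rx":0,"ry":0.0935,"rz":0,"fingers":1},{"x":0,"y":-0.01,"z":0,"rx":0,"ry":0.0935,"rz":0,"fingers":1},{"x":0,"y":-0.01,"z":0,"rx":0,"ry":0.0935,"rz":0,"fingers":1}]' --squeeze 40

```text
time: 1.25
eef_pos: [0.2034, 0.5099, 0.34]
orientation: [-1.577, 0.001, -0.31]
contact_force: [-0.5, 0.1, 0.7]
finger_gap: 0.0855
```

```bash
cat >> h.py <<'E'
def to(p):
    s=st(); print('tool shift',(R.from_euler('xyz',s['orientation']).as_matrix().T@(np.array(p)-s['eef_pos'])).round(4),'dyaw',(-.28-s['orientation'][2])/(np.pi/2))
E
python3 -c "
from h import *
to([.607,.1445,.32])"
```

```text
t 1.25 p [0.2034 0.5099 0.34  ] o [-1.577e+00  1.000e-03 -3.100e-01] F [-0.5  0.1  0.7] gap 0.0854715031001134 q [1.038 0.255 0.269 1.592 0.    2.919]
tool shift [ 0.4958  0.0208 -0.2249] dyaw 0.01889926913331616
```

Request:
play_rows --moves '[{"x":0.045,"y":0,"z":-0.0205,"rx":0,"ry":0,"rz":0,"fingers":1},{"x":0.045,"y":0,"z":-0.0205,"rx":0,"ry":0,"rz":0,"fingers":1},{"x":0.045,"y":0,"z":-0.0205,"rx":0,"ry":0,"rz":0,"fingers":1},{"x":0.045,"y":0,"z":-0.0205,"rx":0,"ry":0,"rz":0,"fingers":1},{"x":0.045,"y":0,"z":-0.0205,"rx":0,"ry":0,"rz":0,"fingers":1},{"x":0.045,"y":0,"z":-0.0205,"rx":0,"ry":0,"rz":0,"fingers":1},{"x":0.045,"y":0,"z":-0.0205,"rx":0,"ry":0,"rz":0,"fingers":1},{"x":0.045,"y":0,"z":-0.0205,"rx":0,"ry":0,"rz":0,"fingers":1},{"x":0.045,"y":0,"z":-0.0205,"rx":0,"ry":0,"rz":0,"fingers":1}]'

```text
time: 2.15
eef_pos: [0.5332, 0.2073, 0.3412]
orientation: [-1.574, 0.001, -0.307]
contact_force: [0.3, 0.7, -0.4]
finger_gap: 0.0853
```

```bash
python3 -c "
from h import *
to([.607,.1445,.32]);c=shot('wrist','e.png');print(proj(c,[.607,.1445,.269]))"
```

```text
t 2.15 p [0.5332 0.2073 0.3412] o [-1.574e+00  1.000e-03 -3.070e-01] F [ 0.3  0.7 -0.4] gap 0.08525460682741867 q [ 2.250e-01  2.950e-01  3.290e-01  1.607e+00 -2.000e-03  2.103e+00]
tool shift [ 0.0893  0.0212 -0.0375] dyaw 0.017437719975919332
(np.float64(431.65997704265965), np.float64(254.49620986983118))
```

View pics/e.png

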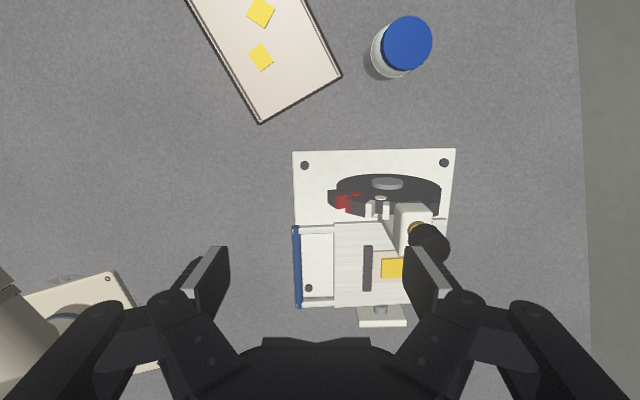

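The knob top appears at about (432,247), a few mm from my prediction at (432,254). Next I move over it, descend and grip.

Request:
play_rows --moves '[{"x":0.045,"y":0,"z":-0.018,"rx":0,"ry":-0.017,"rz":0,"fingers":1},{"x":0.044,"y":0,"z":-0.018,"rx":0,"ry":0,"rz":0,"fingers":1},{"x":0,"y":0,"z":0,"rx":0,"ry":0,"rz":0,"fingers":1}]'

```text
time: 2.5
eef_pos: [0.611, 0.1418, 0.3382]
orientation: [-1.577, 0.002, -0.287]
contact_force: [-0.7, 0.0, 0.2]
finger_gap: 0.085
```

```bash
python3 -c "
from h import *
to([.608,.1465,.247])"
```

```text
t 2.5 p [0.611  0.1418 0.3382] o [-1.577  0.002 -0.287] F [-0.7  0.   0.2] gap 0.08501715551942918 q [ 0.097  0.402  0.483  1.656 -0.005  1.955]
tool shift [-0.004   0.0912  0.0042] dyaw 0.004414260838471669
```

Request:
play_rows --moves '[{"x":-0.004,"y":0.03,"z":0.004,"rx":0,"ry":0,"rz":0,"fingers":1},{"x":0,"y":0.03,"z":0,"rx":0,"ry":0,"rz":0,"fingers":1},{"x":0,"y":0.03,"z":0,"rx":0,"ry":0,"rz":0,"fingers":1},{"x":0,"y":0,"z":0,"rx":0,"ry":0,"rz":0,"fingers":1},{"x":0,"y":0,"z":0,"rx":0,"ry":0,"rz":0,"fingers":0.1},{"x":0,"y":0,"z":0,"rx":0,"ry":0,"rz":0,"fingers":0.1},{"x":0,"y":0,"z":0,"rx":0,"ry":0,"rz":0,"fingers":0.1},{"x":0,"y":0,"z":0,"rx":0,"ry":0,"rz":0,"fingers":0.1},{"x":0,"y":0,"z":0,"rx":0,"ry":0,"rz":0,"fingers":0.1},{"x":0,"y":0,"z":0,"rx":0,"ry":0,"rz":0,"fingers":0.1}]' --squeeze 40

```text
time: 3.5
eef_pos: [0.6098, 0.146, 0.2506]
orientation: [-1.575, -0.003, -0.29]
contact_force: [0.3, -0.1, -1.1]
finger_gap: 0.0265
```

Request:
play_rows --moves '[{"x":0,"y":-0.008,"z":0,"rx":0,"ry":0,"rz":0,"fingers":0.1},{"x":0,"y":-0.008,"z":0,"rx":0,"ry":0,"rz":0,"fingers":0.1},{"x":0,"y":-0.008,"z":0,"rx":0,"ry":0,"rz":0,"fingers":0.1},{"x":0,"y":-0.006,"z":0,"rx":0,"ry":0,"rz":0,"fingers":0.1},{"x":0,"y":-0.003,"z":0,"rx":0,"ry":0,"rz":0,"fingers":0.1}]'

```text
time: 4.0
eef_pos: [0.6095, 0.1459, 0.2812]
orientation: [-1.578, 0.004, -0.29]
contact_force: [8.5, 0.1, -40.3]
finger_gap: 0.0265
```

Request:
play_rows --moves '[{"x":0,"y":0,"z":0,"rx":0,"ry":0,"rz":0,"fingers":0.1},{"x":0,"y":0,"z":0,"rx":0,"ry":0,"rz":0,"fingers":1},{"x":0,"y":0,"z":0,"rx":0,"ry":0,"rz":0,"fingers":1},{"x":0,"y":0,"z":0,"rx":0,"ry":0,"rz":0,"fingers":1},{"x":0,"y":0,"z":0,"rx":0,"ry":0,"rz":0,"fingers":1},{"x":0,"y":-0.03,"z":0,"rx":0,"ry":0,"rz":0,"fingers":1},{"x":0,"y":-0.03,"z":0,"rx":0,"ry":0,"rz":0,"fingers":1},{"x":-0.04,"y":0,"z":-0.04,"rx":0,"ry":0,"rz":0,"fingers":1},{"x":-0.04,"y":0,"z":-0.04,"rx":0,"ry":0,"rz":0,"fingers":1},{"x":-0.04,"y":0,"z":-0.027,"rx":0,"ry":0,"rz":0,"fingers":1}]'

```text
time: 5.0
eef_pos: [0.4757, 0.0815, 0.3448]
orientation: [-1.576, -0.002, -0.288]
contact_force: [-0.2, 0.0, 0.8]
finger_gap: 0.0858
```

```bash
python3 -c "
from h import *
to([.464,.074,.25]);a=shot('wrist');b=shot('scene')
p=[.608,.1465,.299]
print(proj(b,p),proj(b,[.608,.1465,.269]))
cv2.imwrite('pics/f.png',np.hstack([a['color'][:,:,::-1][:,200:600],cv2.resize(b['color'][150:250,320:420,::-1],(400,400))]))"
```

```text
t 5.0 p [0.4757 0.0815 0.3448] o [-1.576 -0.002 -0.288] F [-0.2  0.   0.8] gap 0.08576508952944126 q [-1.000e-03  1.320e-01  1.240e-01  1.562e+00 -5.000e-03  1.857e+00]
tool shift [-0.0093  0.0949 -0.01  ] dyaw 0.005067320432740085
(np.float64(386.74145845354553), np.float64(165.64870878395854)) (np.float64(385.4602182498141), np.float64(172.61696363470105))
```

View pics/f.png

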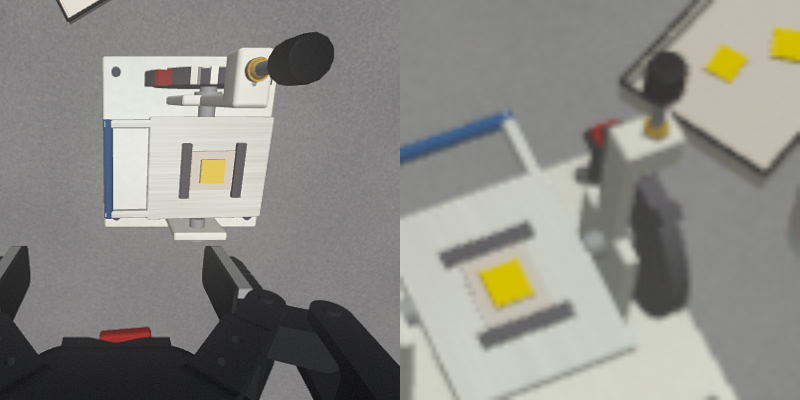

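The knob is up with the bare rod visible under it (665,75 in the right crop). The handle bar runs (308,120)–(308,217) in the wrist view.

```bash
python3 -c "
from h import *
c=shot('wrist')
h=cv2.cvtColor(c['color'],cv2.COLOR_RGB2HSV);m=(abs(h[...,0].astype(int)-109)<10)&(h[...,1]>120);v,u=np.nonzero(m)
print(len(u),u.mean(),v.mean(),u.min(),u.max(),v.min(),v.max())
o,d=ray(c,u.mean(),v.mean());print(onz(c,u.mean(),v.mean(),.117),o,d)
A=onz(c,u[v<v.min()+5].mean(),v.min(),.117);B=onz(c,u[v>v.max()-5].mean(),v.max(),.117);print(A,B,np.linalg.norm(A-B),(A+B)/2,np.arctan2(*(A-B)[:2]))
# origin from knob grip
print('origin', np.array([.6095,.146])-.108*np.array([.28,.96]))
to([.465,.075,.106])"
```

```text
16 311.5625 213.5 310 313 206 216
[0.44774209 0.02125641 0.117     ] [0.4928415  0.15516037 0.48009129] [-0.11575391 -0.34368313 -0.93192432]
[0.4494306  0.03161892 0.117     ] [0.44679453 0.01787725 0.117     ] 0.013992225274790774 [0.44811257 0.02474808 0.117     ] 0.18952822118315263
origin [0.57926 0.04232]
t 5.15 p [0.4744 0.082  0.3464] o [-1.575 -0.003 -0.289] F [-0.1 -0.8 -0.7] gap 0.08524015617321144 q [-0.     0.129  0.124  1.564 -0.005  1.859]
tool shift [-0.0078  0.2404 -0.0084] dyaw 0.005491134277936385
```

Request:
play_rows --moves '[{"x":-0.009,"y":0,"z":-0.0085,"rx":0,"ry":0,"rz":0,"fingers":0.5},{"x":0,"y":0.04,"z":0,"rx":0,"ry":0,"rz":0,"fingers":0.5},{"x":0,"y":0.04,"z":0,"rx":0,"ry":0,"rz":0,"fingers":0.5},{"x":0,"y":0.04,"z":0,"rx":0,"ry":0,"rz":0,"fingers":0.5},{"x":0,"y":0.04,"z":0,"rx":0,"ry":0,"rz":0,"fingers":0.5},{"x":0,"y":0,"z":0,"rx":0,"ry":0,"rz":0,"fingers":0.5}]'

```text
time: 5.75
eef_pos: [0.4669, 0.0753, 0.1843]
orientation: [-1.573, -0.012, -0.287]
contact_force: [-0.0, 0.0, 0.5]
finger_gap: 0.0427
```

```bash
python3 -c "
from h import *
to([.465,.075,.107]);c=shot('wrist','g.png')"
```

```text
t 5.75 p [0.4669 0.0753 0.1843] o [-1.573 -0.012 -0.287] F [-0.   0.   0.5] gap 0.042701361647956536 q [-0.015  0.146 -0.268  1.146 -0.005  1.843]
tool shift [-0.0026  0.0773 -0.0007] dyaw 0.004418077716871644
```

View pics/g.png

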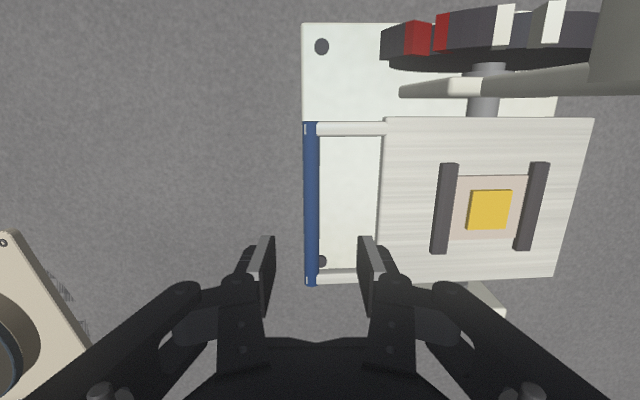

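The bar at x≈311 (y 122–285) lies between the fingers at 268 and 362, so it is centred. Next I descend and grip.

Request:
play_rows --moves '[{"x":-0.002,"y":0.026,"z":0,"rx":0,"ry":0,"rz":0,"fingers":0.5},{"x":0,"y":0.026,"z":0,"rx":0,"ry":0,"rz":0,"fingers":0.5},{"x":0,"y":0.025,"z":0,"rx":0,"ry":0,"rz":0,"fingers":0.5},{"x":0,"y":0,"z":0,"rx":0,"ry":0,"rz":0,"fingers":0},{"x":0,"y":0,"z":0,"rx":0,"ry":0,"rz":0,"fingers":0},{"x":0,"y":0,"z":0,"rx":0,"ry":0,"rz":0,"fingers":0},{"x":0,"y":0,"z":0,"rx":0,"ry":0,"rz":0,"fingers":0}]' --squeeze 40

```text
time: 6.5
eef_pos: [0.465, 0.0784, 0.12]
orientation: [-1.569, -0.005, -0.283]
contact_force: [1.2, -4.0, -4.4]
finger_gap: 0.01
```

```bash
python3 -c "
from h import *
s=st();p0=np.array(s['eef_pos']);p=p0+[0,0,.011]
O=np.array([.579,.042]);print('t est',np.arcsin((p[2]-.105)/.12),'horiz',np.linalg.norm(p[:2]-O),.12*np.cos(np.arcsin((p[2]-.105)/.12)))
t0=np.arcsin((p[2]-.105)/.12)
for t in np.arange(t0,.75,.06): print(round(t,3),'x',round(.12*(np.cos(t)-np.cos(t+.06)),4),'y',round(-.12*(np.sin(t+.06)-np.sin(t)),4))"
```

```text
t 6.5 p [0.465  0.0784 0.12  ] o [-1.569 -0.005 -0.283] F [ 1.2 -4.  -4.4] gap 0.010014548742026542 q [-0.011  0.193 -0.384  0.988 -0.     1.843]
t est 0.21858713806185778 horiz 0.11963409366548358 0.1171445764228184
0.219 x 0.0018 y -0.007
0.279 x 0.0022 y -0.0069
0.339 x 0.0026 y -0.0067
0.399 x 0.003 y -0.0065
0.459 x 0.0034 y -0.0064
0.519 x 0.0038 y -0.0061
0.579 x 0.0041 y -0.0059
0.639 x 0.0045 y -0.0056
0.699 x 0.0048 y -0.0054
```

```bash
python3 -c "
from h import *
a=shot('wrist');b=shot('scene')
st()
cv2.imwrite('pics/i.png',np.hstack([a['color'][:,:,::-1][:,150:550],cv2.resize(b['color'][150:250,290:390,::-1],(400,400))]))"
```

```text
t 6.6 p [0.4652 0.0784 0.12  ] o [-1.569 -0.006 -0.283] F [-8.  -0.2  3.8] gap 0.009999455969412348 q [-0.011  0.193 -0.385  0.987  0.     1.843]
```

View pics/i.png

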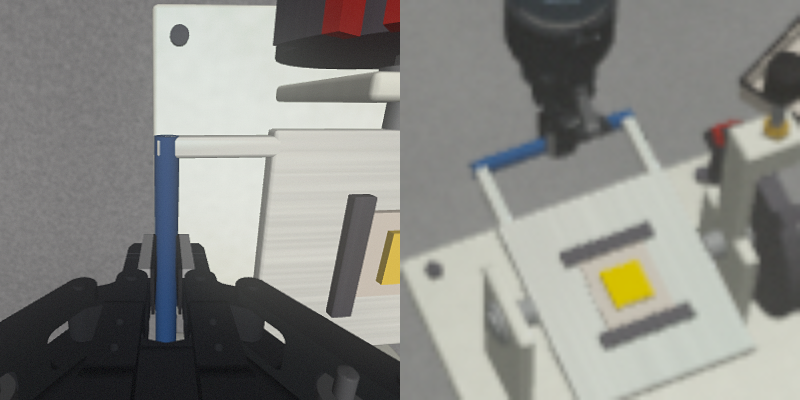

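The fingers hold the bar near its middle (170,250 in the left crop) and the stage looks only slightly tilted. Now I swing it up along the arc.

Request:
play_rows --moves '[{"x":0.001,"y":-0.007,"z":0,"rx":0,"ry":0,"rz":0,"fingers":0},{"x":0.0015,"y":-0.007,"z":0,"rx":0,"ry":0,"rz":0,"fingers":0},{"x":0.002,"y":-0.007,"z":0,"rx":0,"ry":0,"rz":0,"fingers":0},{"x":0.0025,"y":-0.007,"z":0,"rx":0,"ry":0,"rz":0,"fingers":0}]'

```text
time: 7.0
eef_pos: [0.4716, 0.0765, 0.1528]
orientation: [-1.569, -0.004, -0.283]
contact_force: [-4.5, -0.0, -4.8]
finger_gap: 0.0099
```

Request:
play_rows --moves '[{"x":0.003,"y":-0.007,"z":0,"rx":0,"ry":0,"rz":0,"fingers":0},{"x":0.003,"y":-0.0065,"z":0,"rx":0,"ry":0,"rz":0,"fingers":0},{"x":0.0035,"y":-0.0065,"z":0,"rx":0,"ry":0,"rz":0,"fingers":0}]'

```text
time: 7.3
eef_pos: [0.4821, 0.0734, 0.1764]
orientation: [-1.569, -0.006, -0.283]
contact_force: [-3.2, 0.4, -3.7]
finger_gap: 0.0096
```

Request:
play_rows --moves '[{"x":0.004,"y":-0.006,"z":0,"rx":0,"ry":0,"rz":0,"fingers":0},{"x":0.0045,"y":-0.006,"z":0,"rx":0,"ry":0,"rz":0,"fingers":0},{"x":0,"y":0,"z":0,"rx":0,"ry":0,"rz":0,"fingers":0}]'

```text
time: 7.6
eef_pos: [0.4918, 0.0706, 0.1915]
orientation: [-1.568, -0.009, -0.283]
contact_force: [-6.1, -1.3, 0.9]
finger_gap: 0.0089
```

```bash
python3 -c "
from h import *
s=st();p=np.array(s['eef_pos']);e=np.array([.961,-.276])
d=-(p[:2]-[.579,.042])@e;print(d,np.arccos(d/.12), 'zoff',p[2]-.105-.12*np.sin(np.arccos(d/.12)))
a=shot('wrist');b=shot('scene')
for n,c in(('s',b),):
  for t in (.55,.6,.65,.7,.75,.8):
    h=np.array([.579,.042])-.12*np.cos(t)*e
    for y in(-.053,.053): print(t,np.round(proj(c,[*(h+y*np.array([.276,.961])),.105+.12*np.sin(t)]),1),end=' ')
    print()
cv2.imwrite('pics/j.png',np.hstack([a['color'][:,:,::-1][:,200:600],cv2.resize(b['color'][150:250,290:390,::-1],(400,400))]))"
```

```text
t 7.6 p [0.4918 0.0706 0.1915] o [-1.568 -0.009 -0.283] F [-6.1 -1.3  0.9] gap 0.008862120922211182 q [-0.027  0.182 -0.203  1.176  0.     1.827]
0.09168504340826722 0.701241148765065 zoff 0.009122989617349073
0.55 [313.4 185.4] 0.55 [347.8 173.5] 
0.6 [313.8 185.3] 0.6 [348.4 173.3] 
0.65 [314.3 185.2] 0.65 [349.  173.2] 
0.7 [314.8 185.3] 0.7 [349.7 173.2] 
0.75 [315.4 185.4] 0.75 [350.3 173.3] 
0.8 [316.  185.7] 0.8 [351.1 173.5]
```

View pics/j.png

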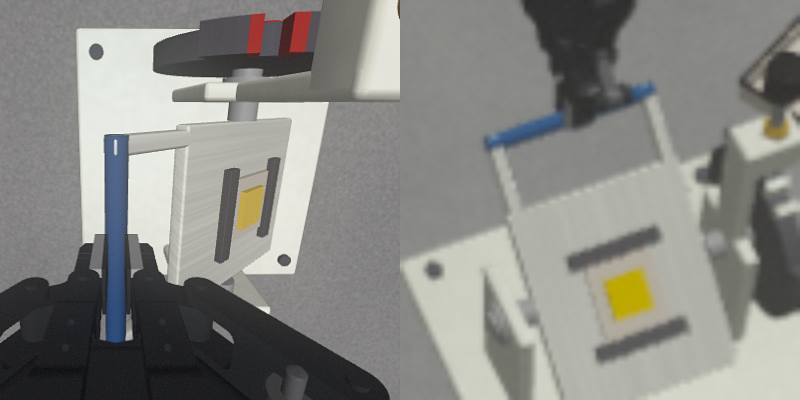

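The bar is slipping towards the fingertips because the zero row lost 13 mm of lag during the descent. The tilt is about 0.70, which is over the land. I release, rise and push the pin off its click stop.

Request:
play_rows --moves '[{"x":0,"y":0,"z":0,"rx":0,"ry":0,"rz":0,"fingers":0.4},{"x":0,"y":0,"z":0,"rx":0,"ry":0,"rz":0,"fingers":0.4},{"x":0,"y":0,"z":0,"rx":0,"ry":0,"rz":0,"fingers":0.4},{"x":0,"y":-0.04,"z":0,"rx":0,"ry":0,"rz":0,"fingers":0.4},{"x":0,"y":-0.04,"z":0,"rx":0,"ry":0,"rz":0,"fingers":0},{"x":0,"y":-0.04,"z":0,"rx":0,"ry":0,"rz":0,"fingers":0},{"x":0,"y":-0.03,"z":0,"rx":0,"ry":0,"rz":0,"fingers":0},{"x":0.03,"y":0,"z":0.035,"rx":0,"ry":0,"rz":0,"fingers":0},{"x":0.03,"y":0,"z":0.035,"rx":0,"ry":0,"rz":0,"fingers":0},{"x":0.03,"y":0,"z":0.035,"rx":0,"ry":0,"rz":0,"fingers":0}]'

```text
time: 8.7
eef_pos: [0.6105, 0.1457, 0.3584]
orientation: [-1.562, -0.029, -0.288]
contact_force: [0.3, -0.2, 0.3]
finger_gap: 0.0003
```

```bash
python3 -c "
from h import *
to([.6095,.146,.307])"
```

```text
t 8.7 p [0.6105 0.1457 0.3584] o [-1.562 -0.029 -0.288] F [ 0.3 -0.2  0.3] gap 0.00026479708763833614 q [ 0.102  0.383  0.503  1.66  -0.003  1.961]
tool shift [-0.0025  0.0514 -0.0004] dyaw 0.005090295354326216
```

Request:
play_rows --moves '[{"x":-0.001,"y":0.02,"z":0,"rx":0,"ry":0,"rz":0,"fingers":0},{"x":0,"y":0.02,"z":0,"rx":0,"ry":0,"rz":0,"fingers":0},{"x":0,"y":0.008,"z":0,"rx":0,"ry":0,"rz":0,"fingers":0},{"x":0,"y":0.004,"z":0,"rx":0,"ry":0,"rz":0,"fingers":0}]'

```text
time: 9.1
eef_pos: [0.62, 0.1499, 0.3031]
orientation: [-1.559, -0.033, -0.285]
contact_force: [-2.5, 0.2, 5.1]
finger_gap: -0.0001
```

Request:
play_rows --moves '[{"x":0,"y":0.004,"z":0,"rx":0,"ry":0,"rz":0,"fingers":0},{"x":0,"y":0.004,"z":0,"rx":0,"ry":0,"rz":0,"fingers":0},{"x":0,"y":0.004,"z":0,"rx":0,"ry":0,"rz":0,"fingers":0}]'

```text
time: 9.4
eef_pos: [0.6202, 0.1496, 0.2933]
orientation: [-1.558, -0.037, -0.286]
contact_force: [-0.3, -0.1, -0.4]
finger_gap: -0.0004
```

Request:
play_rows --moves '[{"x":0,"y":-0.03,"z":0,"rx":-0.008,"ry":0,"rz":0.0235,"fingers":0},{"x":0,"y":-0.03,"z":0,"rx":0,"ry":0,"rz":0,"fingers":0.4},{"x":-0.034,"y":0,"z":-0.037,"rx":0,"ry":0,"rz":0,"fingers":0.4},{"x":-0.034,"y":0,"z":-0.037,"rx":0,"ry":0,"rz":0,"fingers":0.4},{"x":-0.033,"y":0,"z":-0.037,"rx":0,"ry":0,"rz":0,"fingers":0.4},{"x":0,"y":0,"z":0,"rx":0,"ry":0,"rz":0,"fingers":0.4}]'

```text
time: 10.0
eef_pos: [0.4898, 0.0691, 0.3515]
orientation: [-1.574, 0.005, -0.285]
contact_force: [0.0, -0.4, 0.8]
finger_gap: 0.0342
```

```bash
python3 -c "
from h import *
to([.4918,.0715,.171]);a=shot('wrist');b=shot('scene')
cv2.imwrite('pics/k.png',np.hstack([a['color'][:,:,::-1][:,200:600],cv2.resize(b['color'][150:250,320:420,::-1],(400,400))]))"
```

```text
t 10.0 p [0.4898 0.0691 0.3515] o [-1.574  0.005 -0.285] F [ 0.  -0.4  0.8] gap 0.03424588423595137 q [-0.028  0.158  0.172  1.591 -0.002  1.828]
tool shift [0.0022 0.1805 0.0034] dyaw 0.0033104352338760427
```

View pics/k.png

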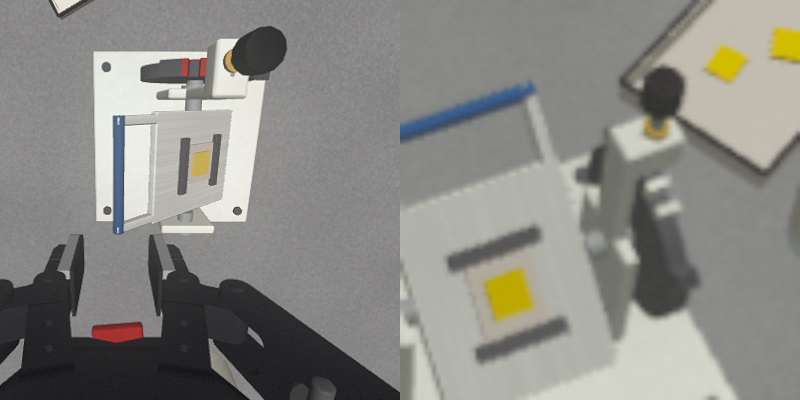

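The knob has dropped partway (665,90 in the right crop), so the pin is riding on the land. The bar at (118,175) lies between the fingers, so I descend and regrip deeper.

Request:
play_rows --moves '[{"x":0.002,"y":0.04,"z":0.003,"rx":0,"ry":0,"rz":0,"fingers":0.4},{"x":0,"y":0.04,"z":0,"rx":0,"ry":0,"rz":0,"fingers":0.4},{"x":0,"y":0.04,"z":0,"rx":0,"ry":0,"rz":0,"fingers":0.4},{"x":0,"y":0.03,"z":0,"rx":0,"ry":0,"rz":0,"fingers":0.4},{"x":0,"y":0.015,"z":0,"rx":0,"ry":0,"rz":0,"fingers":0.4}]'

```text
time: 10.6
eef_pos: [0.5028, 0.0742, 0.1827]
orientation: [-1.57, -0.006, -0.284]
contact_force: [0.9, -1.0, 0.8]
finger_gap: 0.034
```

```bash
python3 -c "
from h import *
to([.4918,.0715,.171])"
```

```text
t 10.6 p [0.5028 0.0742 0.1827] o [-1.57  -0.006 -0.284] F [ 0.9 -1.   0.8] gap 0.03396295966790247 q [-1.800e-02  2.080e-01 -1.920e-01  1.164e+00 -1.000e-03  1.836e+00]
tool shift [-0.0099  0.0117 -0.0057] dyaw 0.0025370817905068545
```

Request:
play_rows --moves '[{"x":-0.01,"y":0.003,"z":-0.003,"rx":0,"ry":0,"rz":0,"fingers":0.4},{"x":-0.002,"y":0.006,"z":0,"rx":0,"ry":0,"rz":0,"fingers":0.4},{"x":0,"y":0.005,"z":0,"rx":0,"ry":0,"rz":0,"fingers":0.4}]'

```text
time: 10.9
eef_pos: [0.4925, 0.0759, 0.1644]
orientation: [-1.571, -0.002, -0.283]
contact_force: [-0.7, 0.4, -0.7]
finger_gap: 0.0344
```

```bash
python3 -c "
from h import *
to([.4918,.0715,.171])"
```

```text
t 10.9 p [0.4925 0.0759 0.1644] o [-1.571 -0.002 -0.283] F [-0.7  0.4 -0.7] gap 0.03439398027220489 q [-0.015  0.205 -0.245  1.119 -0.     1.838]
tool shift [ 0.0006 -0.0066 -0.0044] dyaw 0.001656421132616733
```

Request:
play_rows --moves '[{"x":0,"y":-0.005,"z":0,"rx":0,"ry":0,"rz":0,"fingers":0.4},{"x":0,"y":0,"z":0,"rx":0,"ry":0,"rz":0,"fingers":0},{"x":0,"y":0,"z":0,"rx":0,"ry":0,"rz":0,"fingers":0},{"x":0,"y":0,"z":0,"rx":0,"ry":0,"rz":0,"fingers":0},{"x":0,"y":0,"z":0,"rx":0,"ry":0,"rz":0,"fingers":0}]' --squeeze 60

```text
time: 11.4
eef_pos: [0.4937, 0.0763, 0.1697]
orientation: [-1.571, -0.001, -0.282]
contact_force: [-0.6, 0.3, -2.9]
finger_gap: 0.0102
```

```bash
cat >> h.py <<'E'
def tilt():
    s=st();p=np.array(s['eef_pos']);d=-(p[:2]-[.579,.042])@np.array([.961,-.276]);t=np.arccos(d/.12);print('tilt',t,'zoff',p[2]-.105-.12*np.sin(t))
E
python3 -c "
from h import *
tilt()"
```

```text
t 11.4 p [0.4937 0.0763 0.1697] o [-1.571e+00 -1.000e-03 -2.820e-01] F [-0.6  0.3 -2.9] gap 0.010182893641245428 q [-0.015  0.205 -0.232  1.133 -0.     1.838]
tilt 0.7047672862802726 zoff -0.013019295745020226
```

Request:
play_rows --moves '[{"x":0.0014,"y":-0.0014,"z":0,"rx":0,"ry":0,"rz":0,"fingers":0},{"x":0.0014,"y":-0.0014,"z":0,"rx":0,"ry":0,"rz":0,"fingers":0},{"x":0.0014,"y":-0.0014,"z":0,"rx":0,"ry":0,"rz":0,"fingers":0},{"x":0.0014,"y":-0.0014,"z":0,"rx":0,"ry":0,"rz":0,"fingers":0}]'

```text
time: 11.8
eef_pos: [0.4973, 0.0752, 0.1741]
orientation: [-1.571, 0.005, -0.282]
contact_force: [-2.1, 2.5, -7.1]
finger_gap: 0.0101
```

```bash
python3 -c "
from h import *
tilt()"
```

```text
t 11.8 p [0.4973 0.0752 0.1741] o [-1.571  0.005 -0.282] F [-2.1  2.5 -7.1] gap 0.010083577327595001 q [-1.700e-02  2.110e-01 -2.120e-01  1.153e+00  1.000e-03  1.835e+00]
tilt 0.7518133440171954 zoff -0.01285039007664042
```

Good: 4 rows gave 0.047 rad. I continue in similar steps, watching the force.

Request:
play_rows --moves '[{"x":0.0015,"y":-0.0014,"z":0,"rx":0,"ry":0,"rz":0,"fingers":0},{"x":0.0015,"y":-0.0014,"z":0,"rx":0,"ry":0,"rz":0,"fingers":0},{"x":0.0015,"y":-0.0014,"z":0,"rx":0,"ry":0,"rz":0,"fingers":0},{"x":0.0015,"y":-0.0014,"z":0,"rx":0,"ry":0,"rz":0,"fingers":0},{"x":0.0015,"y":-0.0014,"z":0,"rx":0,"ry":0,"rz":0,"fingers":0},{"x":0.0015,"y":-0.0013,"z":0,"rx":0,"ry":0,"rz":0,"fingers":0}]'

```text
time: 12.4
eef_pos: [0.5052, 0.0729, 0.1826]
orientation: [-1.571, 0.009, -0.282]
contact_force: [-3.9, 2.3, -6.1]
finger_gap: 0.0097
```

```bash
python3 -c "
from h import *
tilt()"
```

```text
t 12.4 p [0.5052 0.0729 0.1826] o [-1.571  0.009 -0.282] F [-3.9  2.3 -6.1] gap 0.00970400744229364 q [-0.022  0.221 -0.177  1.182  0.002  1.83 ]
tilt 0.8468006274122882 zoff -0.01234007734223859
```

Request:
play_rows --moves '[{"x":0.0011,"y":-0.0009,"z":0,"rx":0,"ry":0,"rz":0,"fingers":0},{"x":0.0011,"y":-0.0009,"z":0,"rx":0,"ry":0,"rz":0,"fingers":0},{"x":0.0011,"y":-0.0009,"z":0,"rx":0,"ry":0,"rz":0,"fingers":0},{"x":0.0011,"y":-0.0009,"z":0,"rx":0,"ry":0,"rz":0,"fingers":0}]'

```text
time: 12.8
eef_pos: [0.5092, 0.0717, 0.1865]
orientation: [-1.571, 0.01, -0.282]
contact_force: [-3.1, 1.3, -6.5]
finger_gap: 0.01
```

Request:
play_rows --moves '[{"x":0.0011,"y":-0.0009,"z":0,"rx":0,"ry":0,"rz":0,"fingers":0},{"x":0.0011,"y":-0.0009,"z":0,"rx":0,"ry":0,"rz":0,"fingers":0},{"x":0.0011,"y":-0.0009,"z":0,"rx":0,"ry":0,"rz":0,"fingers":0},{"x":0.0011,"y":-0.0009,"z":0,"rx":0,"ry":0,"rz":0,"fingers":0}]'

```text
time: 13.2
eef_pos: [0.5134, 0.0705, 0.1899]
orientation: [-1.571, 0.011, -0.282]
contact_force: [-4.4, 1.2, -8.1]
finger_gap: 0.01
```

```bash
python3 -c "
from h import *
tilt()"
```

```text
t 13.2 p [0.5134 0.0705 0.1899] o [-1.571  0.011 -0.282] F [-4.4  1.2 -8.1] gap 0.010009299520254835 q [-0.027  0.231 -0.143  1.208  0.002  1.826]
tilt 0.938321960754422 zoff -0.011885578039421266
```

Request:
play_rows --moves '[{"x":0.0011,"y":-0.0008,"z":0,"rx":0,"ry":0,"rz":0,"fingers":0},{"x":0.0011,"y":-0.0008,"z":0,"rx":0,"ry":0,"rz":0,"fingers":0},{"x":0.0011,"y":-0.0008,"z":0,"rx":0,"ry":0,"rz":0,"fingers":0}]'

```text
time: 13.5
eef_pos: [0.5166, 0.0695, 0.1927]
orientation: [-1.571, 0.012, -0.282]
contact_force: [-8.5, 4.1, -12.7]
finger_gap: 0.01
```

Request:
play_rows --moves '[{"x":0.0011,"y":-0.0008,"z":0,"rx":0,"ry":0,"rz":0,"fingers":0},{"x":0.0011,"y":-0.0008,"z":0,"rx":0,"ry":0,"rz":0,"fingers":0},{"x":0.0011,"y":-0.0008,"z":0,"rx":0,"ry":0,"rz":0,"fingers":0}]'

```text
time: 13.8
eef_pos: [0.5166, 0.0695, 0.1928]
orientation: [-1.572, 0.021, -0.281]
contact_force: [-7.7, 3.2, -9.1]
finger_gap: 0.0104
```

```bash
python3 -c "
from h import *
tilt()"
```

```text
t 13.8 p [0.5166 0.0695 0.1928] o [-1.572  0.021 -0.281] F [-7.7  3.2 -9.1] gap 0.010354566455526886 q [-0.03   0.241 -0.122  1.228  0.004  1.822]
tilt 0.9731049532916666 zoff -0.011421248898820374
```

The stage stopped at 0.973 and the force rose, so the pin has apparently dropped in. I release, clear away and check.

Request:
play_rows --moves '[{"x":0,"y":0,"z":0,"rx":0,"ry":0,"rz":0,"fingers":0},{"x":0,"y":0,"z":0,"rx":0,"ry":0,"rz":0,"fingers":0.4},{"x":0,"y":0,"z":0,"rx":0,"ry":0,"rz":0,"fingers":0.4},{"x":0,"y":0,"z":0,"rx":0,"ry":0,"rz":0,"fingers":0.4},{"x":-0.001,"y":-0.02,"z":0,"rx":0,"ry":0,"rz":0,"fingers":0.4},{"x":0,"y":-0.03,"z":0,"rx":0,"ry":0,"rz":0,"fingers":0.4},{"x":0,"y":-0.04,"z":0,"rx":0,"ry":0,"rz":0,"fingers":0.4},{"x":0,"y":-0.04,"z":0,"rx":0,"ry":0,"rz":0,"fingers":0.4},{"x":-0.03,"y":-0.01,"z":-0.02,"rx":0,"ry":0,"rz":0,"fingers":0.4},{"x":-0.02,"y":0,"z":-0.02,"rx":0,"ry":0,"rz":0,"fingers":0.4},{"x":0,"y":0,"z":0,"rx":0,"ry":0,"rz":0,"fingers":0.4}]'

```text
time: 14.9
eef_pos: [0.464, 0.0422, 0.3449]
orientation: [-1.571, -0.001, -0.281]
contact_force: [0.3, -0.3, 0.9]
finger_gap: 0.0341
```

```bash
python3 -c "
from h import *
st();a=shot('wrist');b=shot('scene')
print([proj(b,[.6095,.146,z]) for z in(.269,.283,.299)])
cv2.imwrite('pics/l.png',np.hstack([a['color'][:,:,::-1][:,200:600],cv2.resize(b['color'][150:250,320:420,::-1],(400,400))]))"
```

```text
t 14.9 p [0.464  0.0422 0.3449] o [-1.571e+00 -1.000e-03 -2.810e-01] F [ 0.3 -0.3  0.9] gap 0.034085293974620186 q [-0.09   0.102  0.088  1.557  0.     1.762]
[(np.float64(385.7156433806459), np.float64(173.0754389840858)), (np.float64(386.31088417097635), np.float64(169.8570856687515)), (np.float64(387.0026364741253), np.float64(166.1113098084006))]
```

View pics/l.png

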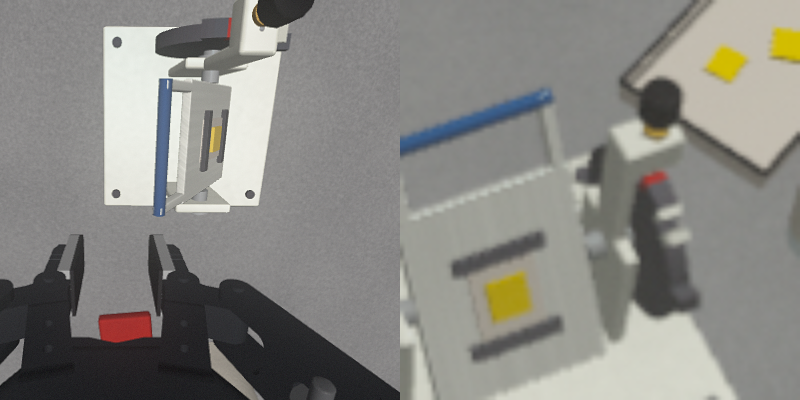

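The knob is at (660,104) in the crop, the same height as when it started home (661,105 after the 5 px crop offset) and lower than when riding (663,92). The red flank is right under the guide and the gripper is clear, so I hand in.

```bash
python3 -c "
from plant import sign_off
print(sign_off())"
```

```text
the job is handed in; nothing more can be done
None
```

The stage is locked in the red notch with the pin home, and I handed the job in at about 15 s of robot time; no verdict was reported.

- **Steps:** I pulled the pin up onto its click stop. I then swung the stage by the bar to about 0.70 rad, pushed the pin down so it rode on the rim, and raised the stage in roughly 1 mm steps until the pin dropped in.
- **Last checks:** The stage stopped at about 0.973 rad, estimated from the gripper position. Wrist force there was about 16 N at the readings I took, well under the limit. In the last picture the knob is at its original home height, the red mark sits under the guide, and the gripper is clear of everything. I had no direct reading of the pin or tilt joint.
- **What went wrong on the way:**
  - My first two move calls were refused for missing keys, so nothing moved.
  - The first grip on the bar was too near the fingertips and slipped slightly, so I regripped deeper.
  - My estimate of the base plate's centre was about 8 mm off what the knob and handle gave, so I went by the knob and handle.
- **Things around it:** I felt no contact with any of them, but I did not measure their positions at the end.

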